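Load the bottle carrier in numbered order

ROBOT

A 6-joint arm with a two-finger parallel gripper is mounted at the origin on a cart in front of the work surface, level with it; the furniture and walls round the work are solid. World frame = base frame: x ahead of the robot, y to its left, z up, the work surface at z = 0. Lengths are in m, angles in rad, forces in N, time in s.
With the tool pointing down it reaches from about 0.35 to 0.875 m from the base axis. Payload 4.2 kg.
Tool frame: the origin (TCP) lies midway between the tips of the shut fingers; the grasp point (between the pads) lies 19 mm behind it (r.hold_point_z is the distance from the TCP to the grasp point, in m); z points along the fingers, y is the line along which they close (so a half turn about z gives the same grasp; the last joint's range is limited). The gripper opens to 87 mm and grips with 3 to 60 N. Pads are 19 mm wide; open, the fingers measure 117 mm over their backs; the gripper's body (75 mm by 190 mm) begins 51 mm behind the grasp point.
Start: joints at [1.599, 0.385, 0.008, 0, -1.194, -0.259], TCP at [0.143, 0.608, 0.202] pointing down, gripper open.
Joint ranges: [-3.14, 3.14], [-1.21, 2.06], [-1.07, 1.41], [-3.16, 2.05], [-2.99, -0.16], [-3.1, 3.1]. Speed limits (rad/s): [2.79, 2.79, 3.14, 3.14, 3.14, 3.14].

INTERFACE

Orientations are given as a unit quaternion [x, y, z, w].
In Python, from bench import sensors, read_camera, camera_info, hand_in, r gives the robot as it stands.
- The arm moves only by the shell command python3 -m jog 'ROWS' [FORCE]. ROWS is JSON, a list that holds one entry, the list of rows, each a list of 5 numbers: the gripper's target within -1 to 1 (fully open at 1, half-way at 0, shut at -1), then the shift along the tool's x, y, z in mm, then the turn about the tool's z in degrees. In form: [[[claw, tx, ty, tz, roll], ...]]. A call has exactly 10 rows; each row shifts and turns the commanded pose from where the row before left it, along the tool's axes as they then stand; what a row does not reach is not made up. A row lasts 1/10 s, in which the tool goes at most 50 mm and 8.59 degrees, less where a joint would pass 70% of its speed; a pose out of reach is approached as far as the arm can. A call is refused whole if a number of a shift passes 50 or a number of a turn 8.59, either way. A call with a gripper value outside its range is refused whole. The fingers move at their own pace and stop on an object; FORCE is the grip in N (left out, the last holds). Time passes only in rows, so rows that do not move let the fingers close, or fill a call up. It gives the time, the measured TCP pose, the force and the opening at its end, in the units of the state.
- sensors.get_obs(): the state, without advancing time (a new reading comes with each control period).
- read_camera(name): name is "scene" or "top" or "wrist"; returns the picture (400x640x3 uint8, red, green, blue); there is no depth.
- camera_info(name): a dict with "K" (3x3 intrinsics, pixels), "distortion" ([k1, k2, p1, p2, k3] as OpenCV has them; the pictures are not rectified), "world_from_camera" (4x4, takes a point from camera to world coordinates). Camera axes: x right, y down, z forward; pixel columns grow to the right and rows downward; lengths in m; the calibration is good to about 2 mm. A picture is of the moment at which its call begins: read the wrist's pose just before it. camera_info takes no time and is no camera call; for the wrist camera it gives the pose at the moment of the call.
- hand_in(): hands the job in, once; it reports no verdict.
The state is a dict: "time_s": time; "joints": joint angles; "qd": joint speeds; "joint_efforts": joint torques, N m; "position": TCP position; "ee_rot": TCP orientation; "wrist_force": force on the tool from outside, world axes, zero at the start; "ft_torque": the same for the moment, N m; "finger_gap": finger opening in m.
Only numpy, scipy, OpenCV 4.12 (cv2) and the standard library are available. Lean on these libraries where they do the work, as an engineer would, in place of code of your own. Each camera call takes 0.05 s, during which the arm holds its last target. There are 200 camera calls.

TASK

Load the blue bottle carrier in order: first stand the clear bottle with the blue cap in the pocket marked with one white dot, then stand the small amber bottle with the black dropper bulb in the pocket marked with two dots. Both must stand upright on the pocket floor; keep them upright on the way and set them down rather than dropping them.

Things in the scene. Friction and masses are not known exactly. Their poses are not given: they have to be found in the camera images.
- clear_bottle: Clear round bottle with a blue screw cap, loose on the desk (0.08 to 0.15 kg). Body 43 mm in diameter up to about 70 mm, then neck and 25 mm cap; 95 mm tall. Origin: centre of its underside, z up its axis. Three bottles stand at least 85 mm apart between centres, which one where varies; the amber one with a white screw cap has no part in the job.
- dropper_bottle: Small amber round bottle with a black collar and black rubber dropper bulb, standing loose on the desk (0.04 to 0.09 kg). Body 33 mm in diameter up to about 50 mm, then a 19 mm collar up to 67 mm and a 13 mm bulb; 88 mm tall overall. Origin at the centre of its underside, z up along its axis.
- pocket_1 (a point): Centre of the floor of the pocket marked with one white dot in the blue carrier: a fixed block 190 x 190 x 26 mm with 2 x 2 square pockets, each 58 x 58 mm, 20 mm deep, floor 6 mm above the desk, all empty at first. Axes are the carrier's: z up, x away from the robot, -y towards pocket 2; it stands turned by up to 0.35 rad.
- pocket_2 (a point): Centre of the floor of the pocket marked with two white dots, 85 mm to the right (-y) of pocket 1; same size, axes and floor height. The dots lie on the outer rim: one and two on the side nearer the robot, three and four on the far side, behind these pockets (85 mm in x).

How it is judged:
On the way, in this order (a step that is already met when the one before it is completed fails the run):
1. the clear bottle stands released in pocket 1 while the dropper bottle is not yet in pocket 2 (horizontal distance between clear_bottle and pocket_1 below 0.02 m and z of clear_bottle in the frame of pocket_1 below 0.006 m and angle between clear_bottle's own z axis and vertical below 0.17 rad and contact force between the fingers and clear_bottle below 0.1 N and horizontal distance between dropper_bottle and pocket_2 above 0.045 m), for 0.2 s.
2. the dropper bottle stands released in pocket 2 (horizontal distance between dropper_bottle and pocket_2 below 0.02 m and z of dropper_bottle in the frame of pocket_2 below 0.006 m and angle between dropper_bottle's own z axis and vertical below 0.17 rad and contact force between the fingers and dropper_bottle below 0.1 N), for 0.2 s.
At the end, for the whole second after the job is handed in: The clear bottle stands in pocket 1 and the dropper bottle in pocket 2, each within 20 mm of the pocket's centre, its underside less than 6 mm above the pocket floor, within 10 degrees of upright, at rest (horizontal distance between clear_bottle and pocket_1 below 0.02 m and z of clear_bottle in the frame of pocket_1 below 0.006 m and angle between each of clear_bottle, dropper_bottle's own z axis and vertical below 0.17 rad and linear speed of each of clear_bottle, dropper_bottle below 0.03 m/s and horizontal distance between dropper_bottle and pocket_2 below 0.02 m and z of dropper_bottle in the frame of pocket_2 below 0.006 m); the robot touches nothing.
It fails at once if a bottle is tipped by more than 45 degrees (angle between any of clear_bottle, dropper_bottle's own z axis and vertical above 0.785 rad).
It fails at once if a bottle is dropped from more than about 3 cm (moves faster than 0.8 m/s with no finger on it) ((linear speed of clear_bottle above 0.8 m/s and contact force between the fingers and clear_bottle below 0.05 N) or (linear speed of dropper_bottle above 0.8 m/s and contact force between the fingers and dropper_bottle below 0.05 N)).
It also fails if it takes over 54 s, if anything falls off the work surface, if the arm or the gripper's body presses on something with over 40 N, if the wrist force passes 120 N, or if a joint passes its speed limit or range.

## Working session

There is one attempt and no reset: what is moved stays moved. The work goes in short steps, Python scripts to look and compute and a shell command to move; the robot and the scene stay as the last step left them, time stands still between calls to the robot, and variables do not carry over. Pictures are saved under pics/ and viewed, on a budget of 10 in all, crops included, one or two more only if the job needs it, and the job is handed in when it is done.

```bash
ls; mkdir -p pics
python3 - <<'E'
from bench import sensors, read_camera, camera_info, r
import cv2, numpy as np
o=sensors.get_obs(); print({k:np.round(v,3).tolist() for k,v in o.items()}, r.hold_point_z)
ims=[]
for n in ("top","scene"):
    c=camera_info(n); print(n,np.round(c["K"],1).tolist(),np.round(c["distortion"],4).tolist(),np.round(c["world_from_camera"],3).tolist())
    im=read_camera(n); np.save(f"pics/{n}0.npy",im); cv2.imwrite(f"pics/{n}0.png",im[...,::-1])
E
```

```text
pics
{'time_s': 0.0, 'joints': [1.599, 0.386, 0.007, -0.0, -1.194, -0.259], 'qd': [-0.001, -0.001, -0.0, -0.002, 0.002, 0.001], 'joint_efforts': [-0.0, -39.067, 18.741, 4.22, 0.011, -0.0], 'position': [0.143, 0.608, 0.2], 'ee_rot': [0.993, -0.115, -0.0, 0.001], 'wrist_force': [0.142, -0.826, -0.708], 'ft_torque': [-0.032, 0.024, -0.011], 'finger_gap': 0.087} 0.0187
top [[429.6, 0.0, 325.7], [0.0, 429.6, 200.6], [0.0, 0.0, 1.0]] [-0.0197, 0.0, 0.0, 0.0, 0.0] [[0.004, -0.99, 0.139, 0.417], [-1.0, -0.003, 0.01, -0.127], [-0.009, -0.139, -0.99, 1.005], [0.0, 0.0, 0.0, 1.0]]
scene [[375.1, 0.0, 315.3], [0.0, 375.1, 197.6], [0.0, 0.0, 1.0]] [-0.075, 0.0, 0.0, 0.0, 0.0] [[0.806, -0.329, 0.493, 0.085], [-0.592, -0.478, 0.649, -0.731], [0.022, -0.814, -0.58, 0.574], [0.0, 0.0, 0.0, 1.0]]
```

View pics/top0.png

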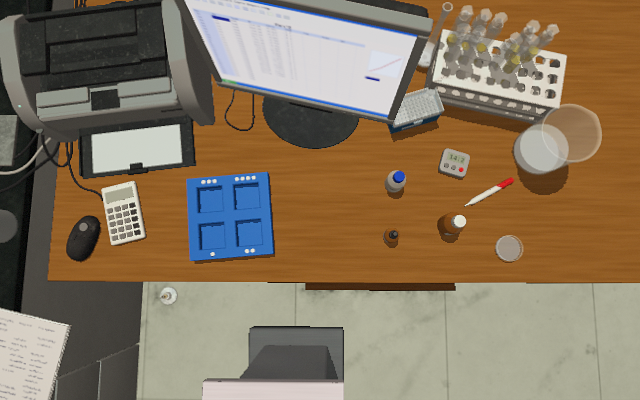

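View pics/scene0.png

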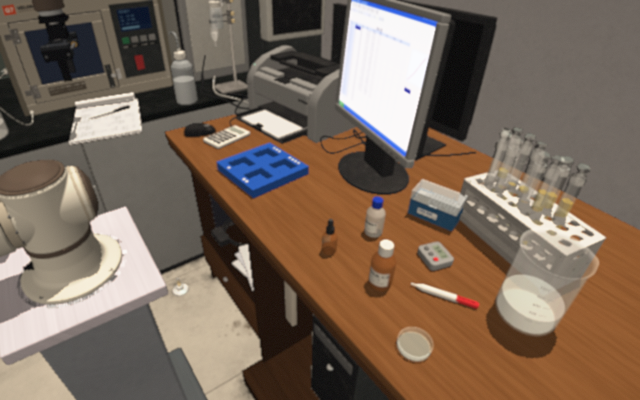

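The top view shows the carrier at about (230,215), with the one-dot pocket at (212,236) and the two-dot pocket at (249,232). The clear bottle's cap is at (398,177), the dropper bulb at (393,235) and the white-cap bottle, which isn't part of the job, at (458,222). In the scene view the cap is at (377,202), the bulb at (330,225) and the carrier at (262,168).

```bash
cat > h.py <<'E'
import numpy as np, cv2
from bench import camera_info
def ray(info,uv):
    K=np.array(info["K"]);D=np.array(info["distortion"]);T=np.array(info["world_from_camera"])
    p=cv2.undistortPoints(np.array([[uv]],float),K,D)[0,0]
    d=T[:3,:3]@np.r_[p,1]; return T[:3,3],d/np.linalg.norm(d)
def plane(info,uv,z):
    o,d=ray(info,uv); return o+d*(z-o[2])/d[2]
def tri(*obs):
    A=np.zeros((3,3));b=np.zeros(3);R=[ray(i,u) for i,u in obs]
    for o,d in R:
        P=np.eye(3)-np.outer(d,d);A+=P;b+=P@o
    X=np.linalg.solve(A,b); return X,max(np.linalg.norm(np.cross(X-o,d)) for o,d in R)
def blobs(mask,roi,amin=4):
    x0,y0,x1,y1=roi;m=np.zeros(mask.shape,np.uint8);m[y0:y1,x0:x1]=mask[y0:y1,x0:x1]
    n,_,s,c=cv2.connectedComponentsWithStats(m)
    return [(np.round(c[i],1).tolist(),s[i].tolist()) for i in range(1,n) if s[i][4]>=amin]
E
python3 - <<'E'
from h import *
for n,rc,rb,rd in (("top",(380,165,415,200),(380,222,402,248),(180,165,280,265)),("scene",(365,190,390,215),(318,215,342,245),(212,138,312,198))):
    im=np.load(f"pics/{n}0.npy"); hsv=cv2.cvtColor(im,cv2.COLOR_RGB2HSV); H,S,V=cv2.split(hsv)
    blue=((H>100)&(H<130)&(S>120)).astype(np.uint8)
    dark=(V<75).astype(np.uint8); white=((S<90)&(V>150)).astype(np.uint8)
    print(n,"cap",blobs(blue,rc)); print("bulb",blobs(dark,rb)); print("dots",blobs(white,rd,2))
    x0,y0,x1,y1=rd; v=V[y0:y1,x0:x1]; print(np.percentile(v[blue[y0:y1,x0:x1]>0],[5,25,50,75,95]))
    cs,_=cv2.findContours(blobs and np.where(np.arange(640)[None,:]<315,blue,0).astype(np.uint8),cv2.RETR_EXTERNAL,2)
    c=max(cs,key=cv2.contourArea); print("hull",cv2.approxPolyDP(cv2.convexHull(c),4,True)[:,0].tolist())
    crop=im[y0:y1,x0:x1]; 
    a=cv2.resize(crop,(400,400 if n=="top" else 240),interpolation=2)
    x0,y0=(370,160) if n=="top" else (310,190)
    b=cv2.resize(im[y0:y0+100,x0:x0+100],(400,400),interpolation=2)
    a=cv2.copyMakeBorder(a,0,400-a.shape[0],0,0,0); globals()[n]=np.hstack([a,b])
cv2.imwrite("pics/crop1.png",cv2.resize(np.vstack([top,scene]),(600,600))[...,::-1])
E
```

```text
top cap [([398.5, 176.5], [393, 171, 12, 12, 106])]
bulb [([392.6, 234.7], [389, 231, 9, 8, 49])]
dots [([236.4, 178.6], [235, 177, 4, 4, 15]), ([242.1, 178.3], [240, 177, 5, 4, 16]), ([247.5, 177.5], [246, 176, 4, 4, 16]), ([253.2, 177.4], [251, 176, 5, 4, 16]), ([208.4, 181.2], [207, 179, 4, 5, 16]), ([214.0, 180.5], [212, 179, 5, 4, 16]), ([186.0, 182.0], [186, 181, 1, 3, 3]), ([203.0, 181.5], [201, 180, 5, 4, 16]), ([187.0, 202.0], [187, 201, 1, 3, 3]), ([246.5, 250.5], [245, 249, 4, 4, 16]), ([252.2, 250.2], [250, 248, 5, 5, 17]), ([189.0, 251.5], [189, 250, 1, 4, 4]), ([212.0, 253.5], [210, 252, 5, 4, 16])]
[101. 187. 189. 190. 192.]
hull [[267, 172], [273, 253], [190, 260], [187, 179]]
scene cap [([377.2, 201.9], [373, 197, 10, 11, 99])]
bulb [([329.8, 227.6], [326, 221, 8, 13, 80])]
dots [([222.2, 141.3], [212, 138, 28, 10, 141]), ([276.7, 149.1], [273, 146, 8, 7, 27]), ([293.7, 159.4], [288, 155, 12, 9, 38]), ([228.3, 167.1], [227, 166, 4, 3, 9]), ([245.0, 179.9], [242, 178, 7, 5, 22])]
[ 92.  98. 165. 187. 189.]
hull [[307, 166], [305, 174], [252, 196], [223, 173], [218, 162], [269, 143]]
```

View pics/crop1.png

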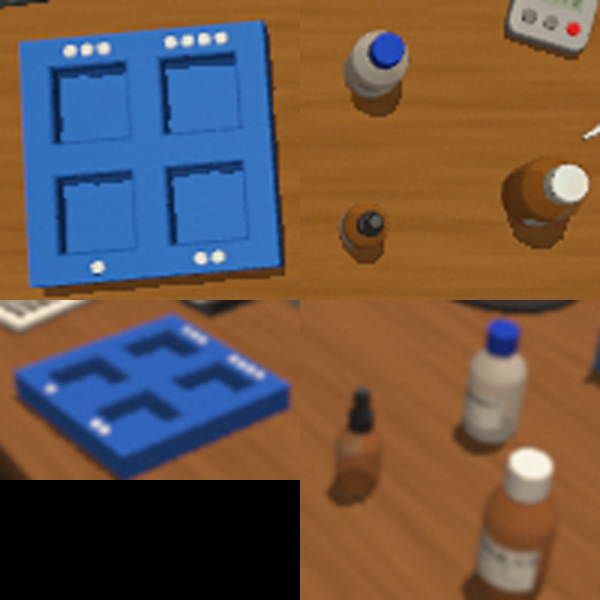

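The crop shows the cap, the bulb and the dots clearly, and the four pockets are empty. Next I triangulate the points and get the carrier frame from the dot groups.

Run:
```python
from h import *
T,S=camera_info("top"),camera_info("scene")
def show(n,a): print(n,np.round(a[0],4),"miss",round(a[1],4))
show("cap mid",tri((T,(398.5,176.5)),(S,(377.2,201.9))))
show("bulb",tri((T,(392.6,234.7)),(S,(329.8,227.6))))
show("bulb tip",tri((T,(393.2,234.3)),(S,(330.3,222))))
D={1:((212,253.5),(228.3,167.1)),2:((249.35,250.35),(245,179.9)),3:((208.5,181.1),(276.7,149.1)),4:((244.8,177.95),(293.7,159.4))} 
P={}
D[4]=((244.8,177.95),None)
for k,(t,s) in D.items():
    if s: 
        if k!=4: show(f"dot{k}",tri((T,t),(S,s)))
    P[k]=plane(T,t,.026)[:2]; print(k,np.round(P[k],4), np.round(plane(S,s,.026)[:2],4) if s else "")
c=sum(P.values())/4; x=(P[3]-P[1])+(P[4]-P[2]); y=(P[1]-P[2])+(P[3]-P[4])
print("dot spacing",np.linalg.norm(x)/2,np.linalg.norm(y)/2,"yaw from x,y",np.arctan2(x[1],x[0]),np.arctan2(-y[0],y[1]))
a=(np.arctan2(x[1],x[0])+np.arctan2(-y[0],y[1]))/2; R=np.array([[np.cos(a),-np.sin(a)],[np.sin(a),np.cos(a)]])
H=[(267,172),(273,253),(190,260),(187,179)]
C=[plane(T,u,.026)[:2] for u in H]; print("corners centre",np.mean(C,0),"sides",[round(np.linalg.norm(C[i]-C[i-1]),4) for i in range(4)])
print("centre",c,"p1",c+R@[-.0425,.0425],"p2",c+R@[-.0425,-.0425])
for z in (.070,.05,0.095,.085): print(z, "cap",np.round(plane(T,(398.5,176.5),z),4),"bulb",np.round(plane(T,(392.6,234.7),z),4))
```

```text
cap mid [ 0.6004 -0.2771  0.0874] miss 0.0011
bulb [ 0.4761 -0.2656  0.0649] miss 0.0018
bulb tip [ 0.4764 -0.2651  0.0795] miss 0.0022
dot1 [0.4334 0.1391 0.0278] miss 0.0006
1 [0.4329 0.1399] [0.435  0.1417]
dot2 [0.4413 0.0543 0.027 ] miss 0.001
2 [0.4404 0.055 ] [0.4428 0.0553]
dot3 [0.6008 0.1535 0.0281] miss 0.0015
3 [0.6    0.1548] [0.6042 0.1562]
4 [0.6075 0.0704] 
dot spacing 0.16779757809348095 0.08502065117815372 yaw from x,y 0.09038342444571963 0.08885025779320252
corners centre [0.51980233 0.10374714] sides [np.float64(0.1872), np.float64(0.1879), np.float64(0.1891), np.float64(0.1875)]
centre [0.52019561 0.10501984] p1 [0.47406254 0.14354567] p2 [0.48166978 0.05888677]
0.07 cap [ 0.6029 -0.2792  0.07  ] bulb [ 0.4743 -0.2639  0.07  ]
0.05 cap [ 0.6069 -0.2825  0.05  ] bulb [ 0.4755 -0.2668  0.05  ]
0.095 cap [ 0.598  -0.2751  0.095 ] bulb [ 0.4727 -0.2602  0.095 ]
0.085 cap [ 0.6    -0.2768  0.085 ] bulb [ 0.4734 -0.2617  0.085 ]
```

```bash
python3 - <<'E'
from h import *
T,S=camera_info("top"),camera_info("scene")
for n,t,s in (("mon lower right",(395,121),(413,159)),("mon lower left",(222,84),(341,103)),("mon upper right",(431,18),(443,3)),("tip box near-left",(391,130),(412,212)),("white cap",(458,221),(386,247))):
    X,m=tri((T,t),(S,s)); print(n,np.round(X,3),round(m,3))
E
python3 -m jog '[[[1,21.6,25.3,0,0],[1,21.6,25.3,0,0],[1,21.6,25.3,0,0],[1,21.6,25.3,0,0],[1,21.6,25.3,0,0],[1,21.6,25.3,0,0],[1,21.6,25.3,0,0],[1,21.6,25.3,0,0],[1,21.6,25.3,0,0],[1,21.6,25.3,0,0]]]' 12
```

```text
mon lower right [ 0.707 -0.265  0.156] 0.007
mon lower left [0.789 0.094 0.154] 0.008
mon upper right [ 0.732 -0.258  0.482] 0.001
tip box near-left [ 0.734 -0.277 -0.   ] 0.003
white cap [ 0.503 -0.4    0.097] 0.001
time_s: 1.1
position: [0.2956, 0.3112, 0.2013]
ee_rot: [0.993, -0.115, -0.0, 0.0]
wrist_force: [0.5, -0.1, 0.2]
finger_gap: 0.087
```

```bash
python3 -m jog '[[[1,21.5,25.2,0,0],[1,21.5,25.2,0,0],[1,21.5,25.2,0,0],[1,21.5,25.2,0,0],[1,21.5,25.2,0,0],[1,21.5,25.2,0,0],[1,21.5,25.2,0,0],[1,21.5,25.2,0,0],[1,21.5,25.2,0,0],[1,21.5,25.2,0,0]]]'
python3 - <<'E'
from h import *
from bench import sensors
from scipy.spatial.transform import Rotation as R
o=sensors.get_obs();W=np.array(camera_info("wrist")["world_from_camera"]); Rt=R.from_quat(o["ee_rot"]).as_matrix()
print(np.round(o["joints"],3)); print("cam in tool",np.round(Rt.T@(W[:3,3]-o["position"]),3),np.round(Rt.T@W[:3,:3],2).tolist(),np.round(camera_info("wrist")["K"],0).tolist())
E
```

```text
time_s: 2.1
position: [0.4471, 0.0168, 0.2013]
ee_rot: [0.993, -0.115, -0.0, 0.0]
wrist_force: [0.3, 1.1, -0.5]
finger_gap: 0.0872
[ 0.403  0.078 -0.402 -0.    -1.091  0.937]
cam in tool [ 0.076 -0.001 -0.183] [[-0.0, -0.96, -0.27], [1.0, 0.0, -0.0], [0.0, -0.27, 0.96]] [[334.0, 0.0, 320.0], [0.0, 334.0, 200.0], [0.0, 0.0, 1.0]]
```

```bash
python3 -m jog '[[[1,0,0,0,8.34],[1,0,0,0,8.34],[1,0,0,0,8.34],[1,0,0,0,8.34],[1,0,0,0,8.34],[1,0,0,0,8.34],[1,0,0,0,8.34],[1,0,0,0,8.34],[1,0,0,0,8.34],[1,0,0,0,8.34]]]'
python3 -m jog '[[[1,0,0,0,8.34],[1,0,0,0,8.34],[1,0,0,0,8.34],[1,0,0,0,8.34],[1,0,0,0,8.34],[1,0,0,0,8.34],[1,0,0,0,8.34],[1,0,0,0,8.34],[1,0,0,0,8.34],[1,0,0,0,8.34]]]'
python3 -m jog '[[[1,-10,-29,0,0],[1,-10,-29,0,0],[1,-10,-29,0,0],[1,-10,-29,0,0],[1,-10,-29,0,0],[1,-10,-29,0,0],[1,-10,-29,0,0],[1,-10,-29,0,0],[1,-10,-29,0,0],[1,-10,-29,0,0]]]'
python3 - <<'E'
from h import *
from bench import sensors, read_camera
o=sensors.get_obs(); i=camera_info("wrist"); im=read_camera("wrist"); print(o["position"],np.round(o["joints"],2))
np.save("pics/w1.npy",im); np.save("pics/w1i.npy",i,allow_pickle=True); cv2.imwrite("pics/w1.png",im[...,::-1])
E
```

```text
time_s: 3.1
position: [0.4466, 0.0182, 0.2012]
ee_rot: [-0.663, 0.749, 0.0, -0.0]
wrist_force: [0.1, -0.6, 0.5]
finger_gap: 0.0869
time_s: 4.1
position: [0.4466, 0.0181, 0.2012]
ee_rot: [0.003, 1.0, -0.0, -0.0]
wrist_force: [-0.9, 0.1, -0.2]
finger_gap: 0.0873
time_s: 5.1
position: [0.5468, -0.2729, 0.2009]
ee_rot: [0.0, 1.0, 0.0, -0.001]
wrist_force: [0.5, -0.5, 0.2]
finger_gap: 0.0873
[ 0.54684065 -0.27294523  0.20093212] [-0.2   0.36 -0.03 -0.   -1.18 -1.37]
```

View pics/w1.png

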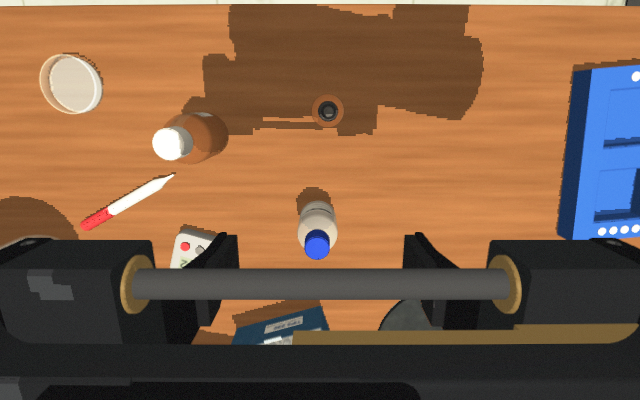

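The wrist view shows the cap at about (317,244), between the open fingers, and the dropper bulb at (327,111). I'll combine these with the top and scene views.

Run:
```python
from h import *
im=np.load("pics/w1.npy"); i=np.load("pics/w1i.npy",allow_pickle=True).item(); T,S=camera_info("top"),camera_info("scene")
H,Sa,V=cv2.split(cv2.cvtColor(im,cv2.COLOR_RGB2HSV))
c=max(blobs(((H>108)&(H<130)&(Sa>180)).astype(np.uint8),(295,220,340,265)),key=lambda b:b[1][4]);print(c)
b=max(blobs((V<62).astype(np.uint8),(312,96,343,126)),key=lambda b:b[1][4]);print(b)
am=max(blobs(((H<18)&(Sa>150)&(V>70)).astype(np.uint8),(308,92,347,130)),key=lambda b:b[1][4]);print("amber",am)
for n,t,s,w in (("cap",(398.5,176.5),(377.2,201.9),c[0]),("bulb",(392.6,234.7),(329.8,227.6),b[0])):
    for k,obs in (("T+W",((T,t),(i,w))),("all",((T,t),(S,s),(i,w)))): 
        X,m=tri(*obs); print(n,k,np.round(X,4),round(m,4))
for z in (.05,.067,.08,.095): print(z,np.round(plane(i,c[0],z),4),np.round(plane(i,b[0],z),4))
```

```text
([316.5, 244.6], [305, 230, 24, 29, 558])
([326.9, 108.8], [318, 102, 19, 17, 166])
amber ([326.5, 110.6], [308, 92, 39, 38, 1100])
cap T+W [ 0.5978 -0.2752  0.0976] 0.0006
cap all [ 0.6013 -0.2765  0.0873] 0.0017
bulb T+W [ 0.4764 -0.2661  0.0525] 0.0011
bulb all [ 0.4766 -0.2657  0.0646] 0.0022
0.05 [ 0.6187 -0.2763  0.05  ] [ 0.4775 -0.2657  0.05  ]
0.067 [ 0.6114 -0.2761  0.067 ] [ 0.4773 -0.266   0.067 ]
0.08 [ 0.6058 -0.2759  0.08  ] [ 0.4772 -0.2663  0.08  ]
0.095 [ 0.5993 -0.2758  0.095 ] [ 0.4771 -0.2666  0.095 ]
```

```bash
python3 -m jog '[[[1,-27,-1.5,0,0],[1,-26,-1.5,0,0],[1,0,0,0,0],[1,0,0,15,0],[1,0,0,20,0],[1,0,0,20,0],[1,0,0,20,0],[1,0,0,20,0],[1,0,0,20,0],[1,0,0,15,0]]]'
python3 -m jog '[[[1,0,0,14,0],[1,0,0,14,0],[1,0,0,12,0],[1,0,0,0,0],[-1,0,0,0,0],[-1,0,0,0,0],[-1,0,0,0,0],[-1,0,0,0,0],[-1,0,0,0,0],[-1,0,0,0,0]]]' 12
```

```text
time_s: 6.15
position: [0.5983, -0.2743, 0.0698]
ee_rot: [0.0, 1.0, 0.0, -0.001]
wrist_force: [0.7, -1.0, -0.0]
finger_gap: 0.087
time_s: 7.15
position: [0.5999, -0.2749, 0.0317]
ee_rot: [0.0, 1.0, -0.0, 0.0]
wrist_force: [0.5, 0.3, 0.4]
finger_gap: 0.0471
```

```bash
python3 -m jog '[[[-1,0,0,0,0],[-1,0,0,0,0],[-1,0,0,0,0],[-1,0,0,-4,0],[-1,0,0,-8,0],[-1,0,0,-12,0],[-1,0,0,-15,0],[-1,0,0,-15,0],[-1,0,0,-15,0],[-1,0,0,-6,0]]]' 15
```

```text
time_s: 8.15
position: [0.6011, -0.2752, 0.1095]
ee_rot: [0.0, 1.0, -0.001, 0.002]
wrist_force: [0.3, -0.5, -0.9]
finger_gap: 0.0428
```

```bash
python3 -m jog '[[[-1,4,9,0,0],[-1,7,18,0,0],[-1,8,25,0,0],[-1,8,25,0,0],[-1,8,25,0,0],[-1,8,25,0,0],[-1,8,25,0,0],[-1,8,25,0,0],[-1,8,25,0,0],[-1,8,25,0,0]]]'
python3 -m jog '[[[-1,8,25,0,0],[-1,8,25,0,0],[-1,8,25,0,0],[-1,8,25,0,0],[-1,8,25,0,0],[-1,6,20,0,0],[-1,4,15,0,0],[-1,3,10,0,0],[-1,0,0,0,0],[-1,0,0,0,0]]]'
python3 - <<'E'
from h import *
from bench import sensors, read_camera
o=sensors.get_obs(); i=camera_info("wrist"); im=read_camera("wrist"); print(o["position"],o["finger_gap"],np.round(o["joints"],2))
t=read_camera("top"); np.save("pics/t2.npy",t)
np.save("pics/w2.npy",im); np.save("pics/w2i.npy",i,allow_pickle=True); cv2.imwrite("pics/w2.png",im[...,::-1])
E
```

```text
time_s: 9.15
position: [0.5234, -0.0465, 0.1059]
ee_rot: [0.0, 1.0, 0.0, -0.001]
wrist_force: [0.2, -0.4, 0.4]
finger_gap: 0.0427
time_s: 10.15
position: [0.4716, 0.122, 0.1063]
ee_rot: [0.0, 1.0, -0.0, -0.0]
wrist_force: [-0.3, -0.5, 0.0]
finger_gap: 0.0426
[0.47162246 0.12196064 0.10631583] 0.04262137891855177 [ 0.59  0.25 -0.46 -0.   -0.86 -2.16]
```

View pics/w2.png

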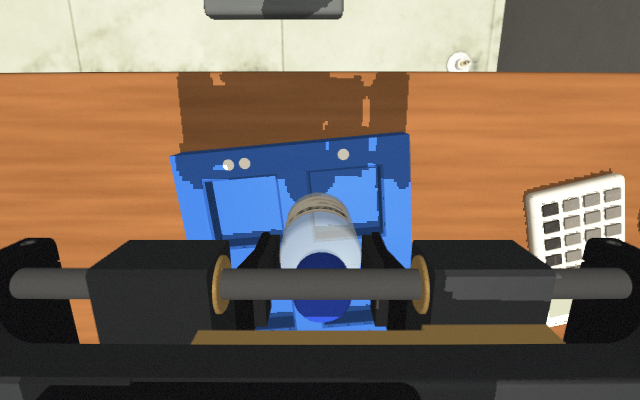

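The wrist view shows the one-dot mark at (343,154) and the two-dot mark at (236,164). The bottle hangs upright between the fingers, above and to the right of pocket 1.

Run:
```python
from h import *
im=np.load("pics/w2.npy"); i=np.load("pics/w2i.npy",allow_pickle=True).item(); T=camera_info("top")
H,Sa,V=cv2.split(cv2.cvtColor(im,cv2.COLOR_RGB2HSV))
B=blobs(((Sa<90)&(V>120)).astype(np.uint8),(200,140,370,180),20);print(B)
d1=max((b for b in B if b[0][0]>320),key=lambda b:b[1][4])[0]; d2=np.mean([b[0] for b in B if b[0][0]<260 and b[1][4]>40],0)
P=[]
for n,t,w in (("d1",(212,253.5),d1),("d2",(249.35,250.35),d2)):
    X,m=tri((T,t),(i,w)); print(n,np.round(X,4),round(m,4),np.round(plane(i,w,.026),4)); P.append(plane(i,w,.026)[:2])
y=(P[0]-P[1])/np.linalg.norm(P[0]-P[1]); x=np.array([y[1],-y[0]]); print("spacing",np.linalg.norm(P[0]-P[1]),"yaw",np.arctan2(-y[0],y[1]))
off=.0839-.0425
print("p1",P[0]+off*x,"p2",P[1]+off*x)
```

```text
[([342.8, 154.0], [337, 149, 12, 11, 111]), ([228.0, 164.5], [223, 159, 11, 12, 108]), ([244.3, 162.9], [239, 158, 12, 11, 108])]
d1 [0.4341 0.1392 0.0315] 0.0015 [0.4361 0.1404 0.026 ]
d2 [0.442  0.0555 0.0265] 0.0017 [0.4438 0.0558 0.026 ]
spacing 0.08487330823257709 yaw 0.09018186118418584
p1 [0.47736197 0.14409369] p2 [0.48500563 0.05956527]
```

```bash
python3 -m jog '[[[-1,-2,11,0,0],[-1,-2,11,0,0],[-1,0,0,0,0],[-1,0,0,8,0],[-1,0,0,12,0],[-1,0,0,12,0],[-1,0,0,12,0],[-1,0,0,10,0],[-1,0,0,6,0],[-1,0,0,3,0]]]'
python3 -m jog '[[[-1,0,0,1,0],[-1,0,0,1,0],[-1,0,0,1,0],[-1,0,0,1,0],[-1,0,0,1,0],[-1,0,0,0,0],[-1,0,0,0,0],[-1,0,0,0,0],[-1,0,0,0,0],[-1,0,0,0,0]]]'
```

```text
time_s: 11.25
position: [0.4757, 0.1439, 0.0428]
ee_rot: [0.0, 1.0, -0.0, -0.001]
wrist_force: [0.0, -0.2, -0.5]
finger_gap: 0.0427
time_s: 12.25
position: [0.476, 0.1442, 0.0386]
ee_rot: [0.0, 1.0, 0.0, 0.0]
wrist_force: [-0.6, 0.3, -1.2]
finger_gap: 0.0428
```

```bash
python3 -m jog '[[[-1,0,0,0.5,0],[-1,0,0,0.5,0],[-1,0,0,0.5,0],[-1,0,0,0.5,0],[-1,0,0,0,0],[-1,0,0,0,0],[-1,0,0,0,0],[-1,0,0,0,0],[-1,0,0,0,0],[-1,0,0,0,0]]]'
```

```text
time_s: 13.25
position: [0.4765, 0.1442, 0.0375]
ee_rot: [-0.0, 1.0, 0.0, 0.001]
wrist_force: [-1.1, -2.3, 5.8]
finger_gap: 0.0427
```

Contact came at TCP z 0.0375, which is the height expected for a floor 6 mm above the desk. I'll release and rise.

```bash
python3 -m jog '[[[1,0,0,0,0],[1,0,0,0,0],[1,0,0,0,0],[1,0,0,0,0],[1,0,0,-6,0],[1,0,0,-15,0],[1,0,0,-25,0],[1,0,0,-35,0],[1,0,0,-40,0],[1,0,0,-40,0]]]'
python3 - <<'E'
from h import *
from bench import sensors, read_camera
o=sensors.get_obs(); i=camera_info("wrist"); im=read_camera("wrist"); print(o["position"],o["finger_gap"])
s=read_camera("scene"); np.save("pics/s3.npy",s)
np.save("pics/w3.npy",im); np.save("pics/w3i.npy",i,allow_pickle=True); 
cv2.imwrite("pics/w3.png",np.vstack([cv2.resize(im,(480,300)),cv2.resize(s[110:230,180:372],(480,300),interpolation=2)])[...,::-1])
E
```

```text
time_s: 14.25
position: [0.4757, 0.144, 0.1994]
ee_rot: [0.0, 1.0, -0.0, -0.0]
wrist_force: [0.7, 0.7, 0.2]
finger_gap: 0.0867
[0.47568505 0.14396572 0.19940083] 0.08673547435785532
```

View pics/w3.png

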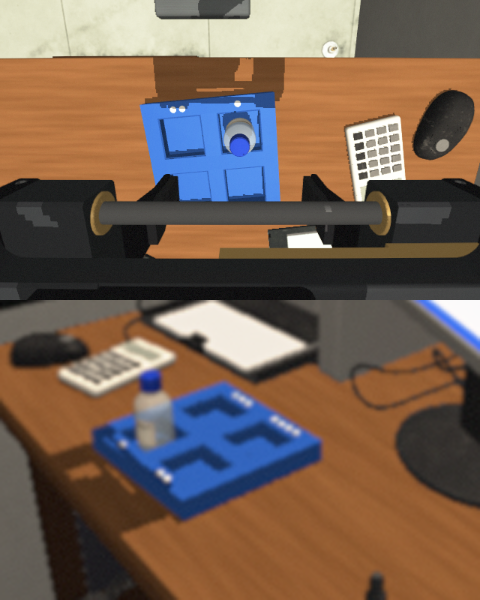

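The clear bottle stands upright in pocket 1, with its cap at about (239,145) in the wrist half of the picture. Next I move to the dropper bottle and turn the tool 90 degrees so the fingers close along x, clear of the first bottle.

```bash
python3 -m jog '[[[1,0,-30,0,0],[1,0,-42,0,0],[1,0,-44,0,0],[1,0,-44,0,0],[1,0,-44,0,0],[1,0,-44,0,0],[1,0,-44,0,0],[1,0,-44,0,0],[1,0,-44,0,0],[1,0,-30,0,0]]]'
python3 -m jog '[[[1,0,0,0,-8.5],[1,0,0,0,-8.5],[1,0,0,0,-8.5],[1,0,0,0,-8.5],[1,0,0,0,-8.5],[1,0,0,0,-8.5],[1,0,0,0,-8.5],[1,0,0,0,-8.5],[1,0,0,0,-8.5],[1,0,0,0,-8.5]]]'
python3 -m jog '[[[1,0,0,0,-5],[1,0,0,0,0],[1,0,0,10,0],[1,0,0,15,0],[1,0,0,15,0],[1,0,0,15,0],[1,0,0,10,0],[1,0,0,0,0],[1,0,0,0,0],[1,0,0,0,0]]]'
python3 - <<'E'
from h import *
from bench import sensors, read_camera
o=sensors.get_obs(); i=camera_info("wrist"); im=read_camera("wrist"); print(o["position"],np.round(o["joints"],2))
np.save("pics/w4.npy",im); np.save("pics/w4i.npy",i,allow_pickle=True); cv2.imwrite("pics/w4.png",im[...,::-1])
E
```

```text
time_s: 15.35
position: [0.4752, -0.2682, 0.1971]
ee_rot: [0.001, 1.0, 0.0, -0.0]
wrist_force: [1.4, 0.7, 0.4]
finger_gap: 0.0868
time_s: 16.35
position: [0.4755, -0.2656, 0.1971]
ee_rot: [-0.678, 0.735, 0.0, -0.0]
wrist_force: [0.8, -0.4, -0.2]
finger_gap: 0.0873
time_s: 17.35
position: [0.4764, -0.266, 0.1333]
ee_rot: [-0.707, 0.707, -0.001, 0.0]
wrist_force: [1.5, 0.2, -0.1]
finger_gap: 0.0868
[ 0.47644934 -0.26602578  0.13328939] [-0.21  0.31 -0.29  0.   -0.97  0.21]
```

View pics/w4.png

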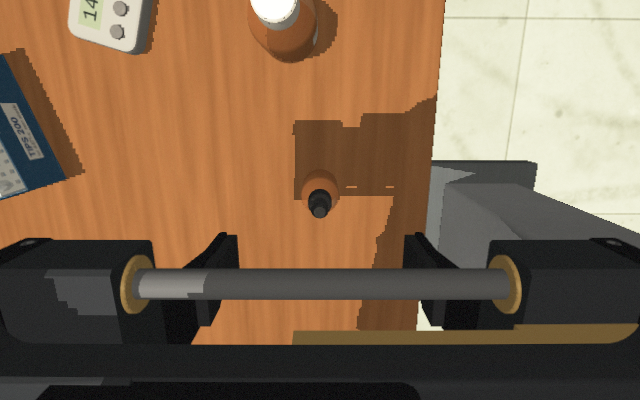

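The bulb is at (319,210), centred between the fingers. I'll check its position in depth.

Run:
```python
from h import *
i=np.load("pics/w4i.npy",allow_pickle=True).item(); T=camera_info("top"); w1=np.load("pics/w1i.npy",allow_pickle=True).item()
for u,z in (((319,210),.088),((319.5,196),.06)): print(np.round(plane(i,u,z),4))
for a in (tri((T,(393.2,234.3)),(i,(319,210))),tri((w1,(326.9,110)),(i,(319,208)))): print(np.round(a[0],4),round(a[1],4))
```

```text
[ 0.4793 -0.2674  0.088 ]
[ 0.4791 -0.2702  0.06  ]
[ 0.4771 -0.264   0.0761] 0.0023
[ 0.4788 -0.2663  0.0794] 0.0006
```

```bash
python3 -m jog '[[[1,1,-1.5,10,0],[1,0,0,15,0],[1,0,0,18,0],[1,0,0,18,0],[1,0,0,18,0],[1,0,0,15,0],[1,0,0,9,0],[1,0,0,4,0],[1,0,0,0,0],[-1,0,0,0,0]]]' 10
python3 -m jog '[[[-1,0,0,0,0],[-1,0,0,0,0],[-1,0,0,0,0],[-1,0,0,0,0],[-1,0,0,0,0],[-1,0,0,0,0],[-1,0,0,0,0],[-1,0,0,0,0],[-1,0,0,0,0],[-1,0,0,0,0]]]'
python3 -m jog '[[[-1,0,0,-4,0],[-1,0,0,-8,0],[-1,0,0,-12,0],[-1,0,0,-15,0],[-1,0,0,-15,0],[-1,0,0,-15,0],[-1,0,0,-12,0],[-1,0,0,-6,0],[-1,0,0,0,0],[-1,0,0,0,0]]]'
```

```text
time_s: 18.4
position: [0.4779, -0.267, 0.0261]
ee_rot: [-0.707, 0.707, -0.001, 0.0]
wrist_force: [-0.1, -0.6, -0.1]
finger_gap: 0.0842
time_s: 19.4
position: [0.4774, -0.2668, 0.0255]
ee_rot: [-0.707, 0.707, 0.0, 0.0]
wrist_force: [-0.3, -0.1, 0.6]
finger_gap: 0.0326
time_s: 20.4
position: [0.477, -0.2666, 0.1122]
ee_rot: [-0.707, 0.707, 0.0, -0.0]
wrist_force: [-0.5, 0.5, -0.3]
finger_gap: 0.0326
```

```bash
python3 -m jog '[[[-1,-8,0,0,0],[-1,-16,0,0,0],[-1,-20,-1,0,0],[-1,-20,-1,0,0],[-1,-20,-1,0,0],[-1,-20,-1,0,0],[-1,-20,-1,0,0],[-1,-20,-1,0,0],[-1,-20,0,0,0],[-1,-20,0,0,0]]]'
python3 -m jog '[[[-1,-20,0,0,0],[-1,-20,0,0,0],[-1,-20,0,0,0],[-1,-20,0,0,0],[-1,-20,0,0,0],[-1,-16,0,0,0],[-1,-12,0,0,0],[-1,-8,0,0,0],[-1,-6,0,0,0],[-1,0,0,0,0]]]'
python3 - <<'E'
from h import *
from bench import sensors, read_camera
o=sensors.get_obs(); i=camera_info("wrist"); im=read_camera("wrist"); print(o["position"],o["finger_gap"])
t=read_camera("top"); s=read_camera("scene"); np.save("pics/w5.npy",im); np.save("pics/w5i.npy",i,allow_pickle=True)
cv2.imwrite("pics/w5.png",np.vstack([cv2.resize(im,(480,300)),cv2.resize(s[100:220,180:372],(480,300),interpolation=2)])[...,::-1])
E
```

```text
time_s: 21.4
position: [0.4828, -0.0816, 0.1118]
ee_rot: [-0.707, 0.707, 0.001, -0.001]
wrist_force: [0.8, 0.3, -1.0]
finger_gap: 0.0326
time_s: 22.4
position: [0.4835, 0.0596, 0.1124]
ee_rot: [0.707, -0.707, -0.0, 0.0]
wrist_force: [0.7, 0.6, -0.5]
finger_gap: 0.0328
[0.48346508 0.059561   0.11243931] 0.032843333301111
```

View pics/w5.png

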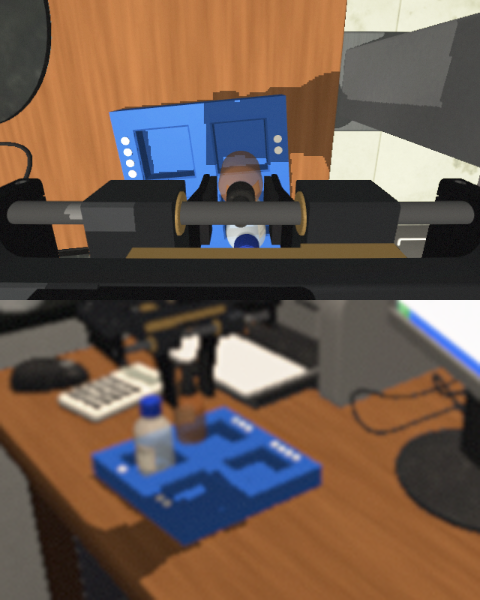

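The dropper bottle hangs upright over pocket 2 and the clear bottle is still standing. I'll lower it in steps.

```bash
python3 -m jog '[[[-1,0,0,8,0],[-1,0,0,12,0],[-1,0,0,14,0],[-1,0,0,14,0],[-1,0,0,12,0],[-1,0,0,8,0],[-1,0,0,5,0],[-1,0,0,3,0],[-1,0,0,1,0],[-1,0,0,0,0]]]'
python3 -m jog '[[[-1,0,0,1,0],[-1,0,0,1,0],[-1,0,0,1,0],[-1,0,0,0.5,0],[-1,0,0,0,0],[-1,0,0,0,0],[-1,0,0,0,0],[-1,0,0,0,0],[-1,0,0,0,0],[-1,0,0,0,0]]]'
```

```text
time_s: 23.55
position: [0.4838, 0.0593, 0.0358]
ee_rot: [-0.707, 0.707, -0.0, 0.0]
wrist_force: [-0.8, 0.3, -1.0]
finger_gap: 0.0327
time_s: 24.55
position: [0.4835, 0.0592, 0.0321]
ee_rot: [-0.707, 0.707, -0.0, 0.0]
wrist_force: [0.2, -0.1, -1.1]
finger_gap: 0.0326
```

```bash
python3 -m jog '[[[-1,0,0,0.5,0],[-1,0,0,0.5,0],[-1,0,0,0.5,0],[-1,0,0,0,0],[-1,0,0,0,0],[-1,0,0,0,0],[-1,0,0,0,0],[-1,0,0,0,0],[-1,0,0,0,0],[-1,0,0,0,0]]]'
```

```text
time_s: 25.55
position: [0.4837, 0.0592, 0.0314]
ee_rot: [0.707, -0.707, 0.0, -0.0]
wrist_force: [-2.1, -0.2, 6.1]
finger_gap: 0.0326
```

Contact came at z 0.0314 with 6 N, as expected (0.0315). I'll release, rise and back away.

```bash
python3 -m jog '[[[1,0,0,0,0],[1,0,0,0,0],[1,0,0,0,0],[1,0,0,0,0],[1,0,0,-6,0],[1,0,0,-15,0],[1,0,0,-25,0],[1,0,0,-35,0],[1,0,0,-40,0],[1,0,0,-40,0]]]'
python3 -m jog '[[[1,20,0,0,0],[1,30,0,0,0],[1,30,0,0,0],[1,30,0,0,0],[1,30,0,0,0],[1,20,0,0,0],[1,0,0,0,0],[1,0,0,0,0],[1,0,0,0,0],[1,0,0,0,0]]]'
python3 - <<'E'
from h import *
from bench import sensors, read_camera
t=read_camera("top"); s=read_camera("scene"); T,S=camera_info("top"),camera_info("scene")
np.save("pics/t6.npy",t);np.save("pics/s6.npy",s)
cv2.imwrite("pics/w6.png",np.vstack([cv2.resize(t[150:280,150:358],(480,300),interpolation=2),cv2.resize(s[100:220,180:372],(480,300),interpolation=2)])[...,::-1])
E
```

```text
time_s: 26.55
position: [0.4831, 0.059, 0.1934]
ee_rot: [-0.707, 0.707, -0.0, -0.0]
wrist_force: [0.3, 0.6, 0.1]
finger_gap: 0.0867
time_s: 27.55
position: [0.4835, -0.1, 0.1917]
ee_rot: [0.707, -0.707, 0.0, -0.0]
wrist_force: [-0.3, 0.4, 0.1]
finger_gap: 0.0872
```

View pics/w6.png

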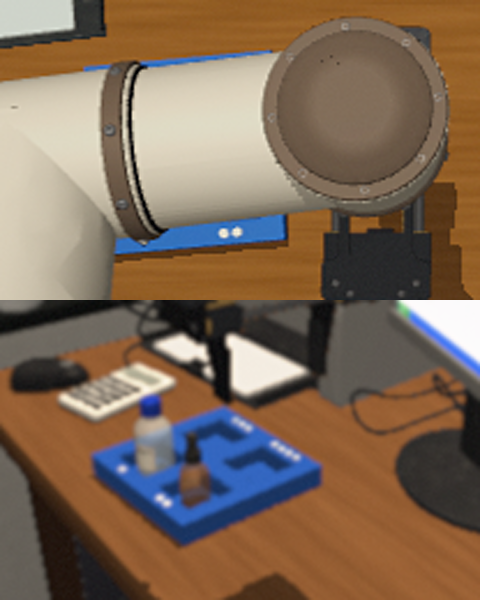

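Both bottles stand upright in their pockets in the scene half of the picture. In the top view the forearm hides them, so I check their positions numerically from the scene view and then hand in.

Run:
```python
from h import *
from bench import hand_in, sensors
s=np.load("pics/s6.npy"); S=camera_info("scene"); H,Sa,V=cv2.split(cv2.cvtColor(s,cv2.COLOR_RGB2HSV))
c=blobs(((H>108)&(H<130)&(Sa>150)).astype(np.uint8),(230,250-0-0-0-0-0-120,250,268-120+0),10)
c=blobs(((H>108)&(H<130)&(Sa>120)).astype(np.uint8),(232,134,248,148),10); b=blobs((V<75).astype(np.uint8),(248,150,266,168),10); print(c,b)
P=plane(S,c[0][0],.0935)[:2]; Q=plane(S,max(b,key=lambda q:q[1][4])[0],.071)[:2]
print("clear",P,"err mm",(P-[.4757,.1438])*1e3,"dropper",Q,"err mm",(Q-[.4833,.0592])*1e3,sensors.get_obs()["time_s"])
if np.hypot(*(P-[.4757,.1438]))<.014 and np.hypot(*(Q-[.4833,.0592]))<.014: hand_in(); print("handed in")
```

```text
[([239.9, 141.8], [236, 138, 8, 8, 52])] [([256.4, 160.1], [254, 154, 6, 12, 53])]
clear [0.4780745  0.14120103] err mm [ 2.37450438 -2.5989746 ] dropper [0.48416107 0.06091747] err mm [0.86107376 1.71747103] 27.65
the job is handed in; nothing more can be done
handed in
```

The job is handed in at 27.65 s of the 54 s allowed; there was no verdict. The clear bottle went into pocket 1 (one dot) first, then the dropper bottle into pocket 2 (two dots). Each was lowered until it touched the floor and then released.

- **Position:** a last check from the scene camera alone put the clear bottle about 3.5 mm and the dropper bottle about 2 mm from their pocket centres. Both stood upright and the gripper was clear of them. The top camera could not confirm this because the forearm hid both bottles.
- **Height:** contact came at about 6 N in both pockets, with the tool 5.8 to 5.9 mm higher than at the desk grasp. That fits the floor height given in the task. I did not measure the pocket floors from two views, only the rim.
- **Disagreements:** the camera views differed by 2 to 4 mm on the carrier's position and by up to 5.5 mm on the rim height. I used the average for the pocket positions.

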